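# Lock the lid on the toy-block tub

### The arm

A 7-joint arm with a two-finger parallel gripper is mounted at the origin on the work surface. World frame = base frame: x ahead of the robot, y to its left, z up, the work surface at z = 0. Lengths are in m, angles in rad, forces in N, time in s.
With the tool pointing down it reaches from about 0.35 to 0.9 m from the base axis. Payload 8.1 kg.
Tool frame: the origin (TCP) lies between the finger pads; the fingertips stand ahead of it and the grasp point (between the pads) is the TCP (arm.nose_length is the z of the fingertips in the tool frame, in m); z points along the fingers, y is the line along which they close (so a half turn about z gives the same grasp; the last joint's range is limited). The gripper opens to 92 mm and grips with 3 to 60 N. Pads are 19 mm wide; open, the fingers measure 130 mm over their backs; the gripper's body (75 mm by 190 mm) begins 47 mm behind the grasp point.
Start: joints at [1.02, 0.434, 0.025, 1.573, -0.012, 1.134, -0.075], TCP at [0.271, -0.563, 0.246] pointing down, gripper open.
Joint ranges: [-2.62, 2.62], [-0.44, 2.09], [-1.27, 1.32], [0.08, 2.57], [-1.32, 4.46], [0.12, 2], [-2.74, 2.74]. Speed limits (rad/s): [2.22, 2.22, 3.01, 3.01, 3.14, 3.14, 3.14].

### API

Orientations are given as a rotation vector (axis times angle).
In Python, from cell import sensors, optics, arm gives the robot as it stands.
- The arm moves only by the tool arm_command, never from a script. Its argument "deltas" is one flat list of numbers, 7 for each row, row after row: the turn, a rotation vector about the world's x, y, z as a fraction of full scale, then the shift along the world's x, y, z as a fraction of full scale, then the finger opening in mm, from 0 to 91.8. In form: [wx, wy, wz, dx, dy, dz, fingers, wx, wy, wz, dx, dy, dz, fingers, ...]. A call has 1 to 20 rows; each row is the pose to reach, as a shift and turn from the pose commanded when the call began; what a row does not reach only later rows make up. Full scale, the value 1, is 1 m for a shift and 90 degrees for a turn. A row lasts 1/10 s, in which the tool goes at most 50 mm and 8.59 degrees, less where a joint would pass 70% of its speed; a pose out of reach is approached as far as the arm can. A call with a number of a shift or a turn outside -1 to 1 is refused whole. A call with a gripper value outside its range is refused whole. The fingers move at their own pace and stop on an object; "force" is the grip in N (left out, the last holds). Time passes only in rows, so rows that repeat a pose let the fingers close. It gives the time, the measured TCP pose, the force, the opening and the grip force at its end, in the units of the state.
- sensors.observe(): the state, without advancing time (a new reading comes with each control period).
- optics.get_image(name): name is "scene" or "top" or "wrist"; returns the picture (400x640x3 uint8, blue, green, red); there is no depth.
- optics.calibration(name): a dict with "camera_matrix" (3x3 intrinsics, pixels), "rvec" (rotation vector, rad) and "tvec" (3), from world to camera coordinates, as OpenCV has them. Camera axes: x right, y down, z forward; pixel columns grow to the right and rows downward; lengths in m; the calibration is good to about 2 mm. A picture is of the moment at which its call begins: read the wrist's pose just before it. calibration takes no time and is no camera call; for the wrist camera it gives the pose at the moment of the call.
- arm.sign_off(): hands the job in; it is judged then, once.
The state is a dict: "clock": time; "joints": joint angles; "dq": joint speeds; "joint_efforts": joint torques, N m; "position": TCP position; "ee_rot": TCP orientation; "force": force on the tool from outside, world axes, zero at the start; "ft_torque": the same for the moment, N m; "width": opening from 0.0 (shut) to 1.0 (fully open); "gripper_force": force on a finger pad.
Only numpy, scipy, OpenCV 4.12 (cv2) and the standard library are available. Lean on these libraries where they do the work, as an engineer would, in place of code of your own. Each camera call takes 0.05 s, during which the arm holds its last target. There are 200 camera calls.

### The job

Tidy away the toys: put the loose green block into the red tub, then set the lid on the tub with its two tabs in the two gaps of the rim, push it down and turn it clockwise (seen from above) not quite a quarter turn until it stops, so that it springs up locked when you let go. Leave the remote control, the flower pot and the card box where they are.

Things in the scene. Friction and masses are not known exactly. Their poses are not given: they have to be found in the camera images.
- tub: Red round tub with a yellow and blue band, 164 mm in diameter, 150 mm high, fixed to the table; its inside floor (flat toy blocks) is 32 mm above the table. Origin on its axis at table level, z up. Two lips reach inward at the rim, from the wall's inner radius of 78 mm to 64.5 mm. They leave two gaps for the lid's tabs, each 40 degrees wide, centred on the tub's +x and -x axes.
- tub_mouth (a point): Centre of the tub's mouth, level with the rim top, 150 mm above the table; axes as the tub's. Clockwise (from above) from a gap's middle: 20 to 66 degrees white lip, underside 140 mm above the table: tabs slide under it while the lid is held down; 66 to 95 blue lip, underside 145 mm: a pocket into which the tab springs up; 95 to 160 white stop, solid down to 120 mm.
- tub_pocket (a point): Middle of one blue pocket, on the rim top, 72 mm from the tub's axis, 80 degrees clockwise (from above) from the middle of the gap on the tub's +x side: here a tab ends when locked. The other pocket is opposite. Axes as the tub's.
- seat (a joint): Black sprung ring in the tub's mouth, 51 to 62 mm in radius, on which the lid rests (opening 100 mm across). 0 = up, its top 141 mm above the table; grows as it is pushed down, in m, at most 0.016. About 3 N starts it, then 350 N/m. The lid must be held at least 9 mm down (10 to 13 mm is good) to turn under the white lips; locked it stays about 4 mm down.
- lid_grip (a point): Point in the red grip bar of the lid, on the lid's axis, 35 mm above its underside; x along the bar, z up. The bar is 64 mm long, 16 mm wide (y) and stands 7 to 53 mm above the underside. The loose lid (about 0.12 kg) at first lies flat on the table, right way up. Over the tub the point is 176 mm high when the lid rests on the sprung ring, tabs in the gaps, and about 172 mm when locked.
- lid_tab (a point): Outer end of one of the lid's two green tabs, at its underside, 74 mm from the lid's axis on the lid's +x side; the other tab is opposite. Tabs are 20 mm wide, 8 mm thick, in line with the grip bar, level with the yellow disc (122 mm in diameter, 8 mm thick). Half a turn of the lid makes no difference.
- block_center (a point): Loose green toy block 70 x 36 x 36 mm (x, y, z), about 60 g, lying flat on the table; this point is its centre.
- remote_center (a point): Black remote control 165 x 44 x 18 mm, long side along its x, lying on the table; its centre. To be left alone.
- plant_center (a point): White flower pot with a flowering plant, 84 mm wide (about 130 mm over the leaves), 130 mm high; this point is on its axis 60 mm above the table. To be left alone.
- cardbox_center (a point): Red card-game box 95 x 70 x 40 mm lying on the table; its centre. To be left alone.
Mind the look-alikes: they are no part of the job. Leave any white look-alike of the part that bears lid_grip alone. Of the things that look like the part that bears block_center, the smaller one is meant.

How it is judged:
By the outcome, as a careful person would: the job done as asked, in the order asked, and still so for the second after the job is handed in, with the robot touching nothing.
It also fails if it takes over 62 s, if anything falls off the work surface, if the arm or the gripper's body presses on something with over 40 N, if the wrist force passes 120 N, or if a joint passes its speed limit or range.

## Working session

There is one attempt and no reset: what is moved stays moved. The work goes in short steps, Python scripts to look and compute and a tool call to move; the robot and the scene stay as the last step left them, time stands still between calls to the robot, and variables do not carry over. Pictures are saved under pics/ and viewed, at most 10 in all, crops included, and the job is handed in when it is done.

Besides the shell and the picture viewer there is one more tool, called after "Emit:" as name(argument=value, ...) on one line, values as JSON. arm_command: Moves the arm, as the interface text tells. Its arguments: {"type":"object","properties":{"deltas":{"type":"array","items":{"type":"number"}},"force":{"type":"number"}},"required":["deltas"]}

```bash
mkdir -p pics; ls
python3 - <<'E'
from cell import sensors, optics, arm
import cv2
s=sensors.observe();print({k:s[k] for k in('clock','position','ee_rot','width')},arm.nose_length)
for n in('top','scene'):
    im=optics.get_image(n);cv2.imwrite(f'pics/{n}0.png',im)
    c=optics.calibration(n);print(n,c)
E
```

```text
pics
{'clock': 0.0, 'position': array([ 0.27041516, -0.56294512,  0.24499193]), 'ee_rot': array([-3.06174723e+00, -6.97267850e-01,  6.99645630e-04]), 'width': 0.997491693604573} 0.019
top {'camera_matrix': array([[420.55510978,   0.        , 322.76809411],
       [  0.        , 420.55510978, 193.52308741],
       [  0.        ,   0.        ,   1.        ]]), 'rvec': array([ 2.18337932, -2.21358622,  0.05178468]), 'tvec': array([-0.09175142,  0.55951874,  1.226029  ])}
scene {'camera_matrix': array([[426.96403756,   0.        , 317.9920639 ],
       [  0.        , 426.96403756, 203.74040038],
       [  0.        ,   0.        ,   1.        ]]), 'rvec': array([ 1.64728628,  2.1540695 , -0.62388822]), 'tvec': array([ 0.24790356, -0.39606124,  1.41238545])}
```

View pics/top0.png

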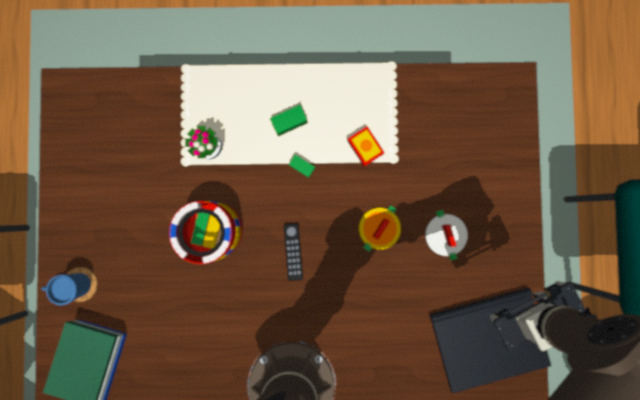

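View pics/scene0.png

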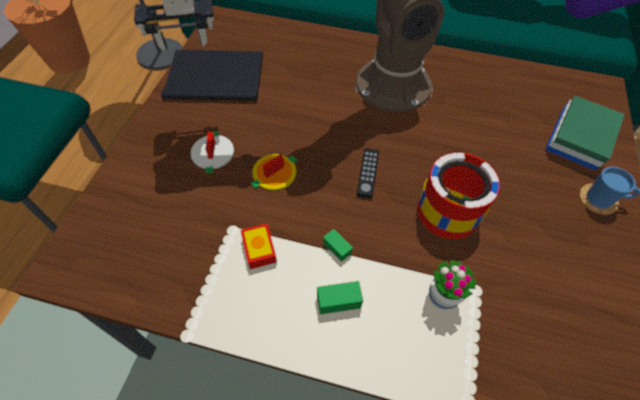

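The top view shows two green blocks: a large one at (289,119) and a small one at (302,164). The small one is meant. There are two lids: a yellow disc at (380,228), which is the right one, and a white look-alike at (446,235). The tub is at (203,232). I'll confirm this in an enlarged crop and measure.

```bash
cat > h.py <<'E'
import numpy as np, cv2
from cell import sensors, optics, arm
from scipy.spatial.transform import Rotation as R
def ray(cal,uv,z):
    """pixel(s) -> world points on plane z"""
    Rm=cv2.Rodrigues(cal['rvec'])[0]; uv=np.atleast_2d(uv).astype(float)
    d=np.c_[uv,np.ones(len(uv))]@np.linalg.inv(cal['camera_matrix']).T@Rm
    c=-Rm.T@cal['tvec']
    return c+d*((z-c[2])/d[:,2])[:,None]
def mask(im,h0,h1,s=120,v=50):
    H=cv2.cvtColor(im,cv2.COLOR_BGR2HSV)
    return cv2.inRange(H,(h0,s,v),(h1,255,255))
def blobs(m,amin=30):
    n,l,st,c=cv2.connectedComponentsWithStats(m)
    return [(c[i],st[i,4],np.argwhere(l==i)[:,::-1]) for i in range(1,n) if st[i,4]>amin]
def rect(cal,pix,z):
    w=ray(cal,pix,z)[:,:2].astype(np.float32)
    (c,sz,a)=cv2.minAreaRect(w*1000); return np.array(c)/1000,np.array(sz),a
E
python3 - <<'E'
from h import *
for n in('top','scene'):
    im=cv2.imread(f'pics/{n}0.png');c=optics.calibration(n)
    for nm,h0,h1,z in(('green',45,80,.036),('yellow',18,33,.008)):
        for b in blobs(mask(im,h0,h1)):
            r=rect(c,b[2],z);print(n,nm,b[0].round(1),b[1],ray(c,b[0],z)[0,:2].round(4),r[0].round(4),r[1].round(0),round(r[2],1))
im=cv2.imread('pics/top0.png')
a=cv2.resize(im[195:270,165:245],None,fx=5,fy=5,interpolation=cv2.INTER_CUBIC)
b=cv2.resize(im[95:270,265:475],(480,400),interpolation=cv2.INTER_CUBIC)
o=np.zeros((400,800,3),np.uint8);o[:375,:320]=a[:, :320];o[:,320:]=b
o[:375,:320]=cv2.resize(a,(320,375))
cv2.imwrite('pics/crop1.png',o)
E
```

```text
top green [288.6 119.4] 596 [ 0.7748 -0.0027] [ 0.7747 -0.0028] [55. 94.] 23.7
top green [212.  137.2] 91 [0.7255 0.2204] [0.7246 0.2195] [56. 19.] 18.2
top green [205.7 152.7] 51 [0.6803 0.2387] [0.6816 0.2383] [14. 45.] 26.1
top green [301.8 165.9] 300 [ 0.6381 -0.0396] [ 0.638 -0.039] [69. 38.] 59.4
top green [391.8 208.4] 34 [ 0.5114 -0.2981] [ 0.5114 -0.2981] [21. 13.] 62.6
top green [439.4 212.5] 35 [ 0.4978 -0.4351] [ 0.4977 -0.4354] [20. 14.] 89.2
top green [200.1 227.5] 350 [0.464  0.2553] [0.4642 0.2558] [32. 93.] 75.8
top green [367.  247.1] 36 [ 0.4011 -0.2245] [ 0.4008 -0.2251] [18. 16.] 43.9
top green [452.9 256.5] 36 [ 0.371  -0.4706] [ 0.371  -0.4709] [17. 14.] 89.2
top green [ 79.7 362.9] 3705 [0.0856 0.5967] [0.0833 0.5962] [147. 207.] 72.6
top yellow [365.8 145.1] 392 [ 0.7009 -0.2294] [ 0.7009 -0.2296] [78. 54.] 32.6
top yellow [228.6 209.9] 87 [0.5139 0.1791] [0.5151 0.181 ] [65. 15.] 44.5
top yellow [379.4 227.6] 668 [ 0.4556 -0.2651] [ 0.4542 -0.265 ] [128. 128.] 13.1
top yellow [211.7 232.3] 424 [0.4487 0.2292] [0.4511 0.2273] [45. 97.] 72.1
top yellow [236.2 
[... 635 characters left out ...]
 114 [0.677  0.2834] [0.677  0.2842] [17. 57.] 61.6
scene green [339.2 297.2] 1092 [ 7.77e-01 -1.00e-04] [7.765e-01 2.000e-04] [61. 98.] 23.9
scene yellow [159.3  20.6] 72 [-0.0911 -0.8837] [-0.0928 -0.8757] [ 21. 111.] 25.1
scene yellow [274.1 174. ] 567 [ 0.4643 -0.26  ] [ 0.4545 -0.2637] [131. 125.] 13.7
scene yellow [423.9 185.6] 41 [0.3914 0.1504] [0.393  0.1509] [ 9. 60.] 82.9
scene yellow [456.3 194.2] 65 [0.3965 0.2397] [0.3964 0.2399] [38. 15.] 71.5
scene yellow [430.2 212.2] 273 [0.4738 0.1776] [0.4722 0.1762] [81. 38.] 45.7
scene yellow [459.9 225.6] 275 [0.4942 0.2575] [0.4946 0.2601] [36. 81.] 15.4
scene yellow [257.4 242.3] 621 [ 0.6799 -0.2335] [ 0.6792 -0.2338] [80. 56.] 31.5
```

View pics/crop1.png

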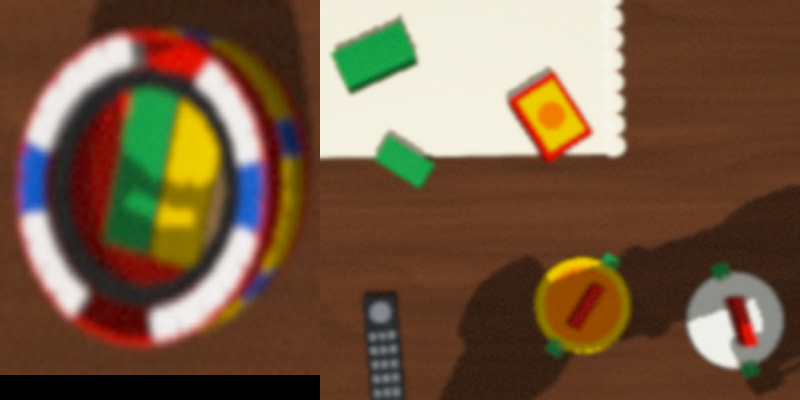

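The crop confirms it: the small green block is at crop (405,160), the yellow-disc lid at (583,305), and the white look-alike at (735,320) stays put. In the tub view, the red gaps are at about (175,55) and (120,315). Next I'll fit the tub from the top view and check the wrist camera mount.

```bash
cat >> h.py <<'E'
def rim(im,c,c0,z=.150):
    """fit tub rim: white/blue pixels on plane z near c0; returns centre, gap direction deg"""
    H=cv2.cvtColor(im,cv2.COLOR_BGR2HSV)
    m=cv2.inRange(H,(0,0,110),(179,70,255))|cv2.inRange(H,(100,120,60),(130,255,255))
    p=np.argwhere(m)[:,::-1]; w=ray(c,p,z)[:,:2]; ctr=np.array(c0)
    lo,hi=.055,.088
    for k in range(8):   # annulus centre: lips symmetric about the axis
        d=w-ctr; r=np.hypot(*d.T); s=(r>lo)&(r<hi); q=w[s]
        A=np.c_[2*q,np.ones(len(q))]; x=np.linalg.lstsq(A,(q**2).sum(1),rcond=None)[0]; ctr=x[:2]
    d=q-ctr; t=np.arctan2(d[:,1],d[:,0])
    h=np.histogram(np.degrees(t)%180,36,(0,180))[0]
    v=-np.mean(np.exp(2j*t)); # gaps opposite of covered
    return ctr,np.sqrt(x[2]+ctr@ctr),np.degrees(np.angle(v))/2,h
E
python3 - <<'E'
from h import *
im=cv2.imread('pics/top0.png');c=optics.calibration('top')
print(rim(im,c,(.43,.24)))
im2=cv2.imread('pics/scene0.png');print(rim(im2,optics.calibration('scene'),(.43,.24)))
t=ray(c,[[391.8,208.4],[367,247.1]],.008);print(t,t.mean(0),np.degrees(np.arctan2(*(t[0]-t[1])[1::-1])))
w=optics.calibration('wrist');s=sensors.observe();T=R.from_rotvec(s['ee_rot'])
Rm=cv2.Rodrigues(w['rvec'])[0];cp=-Rm.T@w['tvec']
print('cam in tool',T.inv().apply(cp-s['position']),'axes(tool) rows x,y,z\n',T.inv().apply(Rm).round(3),w['camera_matrix'][0])
E
```

```text
(array([0.45562975, 0.22248439]), np.float64(0.07100702756873711), np.float64(-17.448728131103213), array([13, 29, 34, 34, 34, 35, 33, 33, 38, 32, 35, 34, 35, 35, 20, 33, 30,
       31, 28, 25, 32, 33, 33, 34, 34, 30, 36, 31, 35, 12,  0,  0,  0,  0,
        0,  0]))
(array([0.45558629, 0.22342675]), np.float64(0.07116329002851952), np.float64(-19.184447353249123), array([ 2, 34, 37, 36, 35, 34, 35, 34, 37, 34, 29, 36, 33, 32, 20, 24, 24,
       22, 23, 20, 30, 36, 33, 34, 33, 33, 32, 37, 34, 15,  0,  0,  0,  0,
        0,  0]))
[[ 0.51165702 -0.30268369  0.008     ]
 [ 0.3989416  -0.22732776  0.008     ]] [ 0.45529931 -0.26500572  0.008     ] -33.764717102036215
cam in tool [ 6.61218656e-02  4.39388915e-05 -1.39160499e-01] axes(tool) rows x,y,z
 [[ 0.001  1.     0.001]
 [-0.969  0.001 -0.249]
 [-0.249 -0.     0.969]] [291.4944662    0.         316.78744568]
```

Emit:
arm_command(deltas=[0,0,0.374,0.367,0.524,-0.126,91,0,0,0.374,0.367,0.524,-0.126,91,0,0,0.374,0.367,0.524,-0.126,91,0,0,0.374,0.367,0.524,-0.126,91,0,0,0.374,0.367,0.524,-0.126,91,0,0,0.374,0.367,0.524,-0.126,91,0,0,0.374,0.367,0.524,-0.126,91,0,0,0.374,0.367,0.524,-0.126,91,0,0,0.374,0.367,0.524,-0.126,91,0,0,0.374,0.367,0.524,-0.126,91,0,0,0.374,0.367,0.524,-0.126,91,0,0,0.374,0.367,0.524,-0.126,91,0,0,0.374,0.367,0.524,-0.126,91,0,0,0.374,0.367,0.524,-0.126,91,0,0,0.374,0.367,0.524,-0.126,91])

```text
clock: 1.6
position: [0.6375, -0.0374, 0.1187]
ee_rot: [-2.726, -1.558, 0.002]
force: [-0.1, -0.5, 1.0]
width: 0.991
gripper_force: 0.0
```

Run:
```python
from h import *
s=sensors.observe();c=optics.calibration('wrist');im=optics.get_image('wrist');cv2.imwrite('pics/w1.png',im)
print(s['position'],s['ee_rot'],s['clock'],s['force'])
for b in blobs(mask(im,45,80),200):
    r=rect(c,b[2],.036);print(b[0].round(1),b[1],ray(c,b[0],.036)[0,:2].round(4),r[0].round(4),r[1].round(0),round(r[2],1))
```

```text
[ 0.63750899 -0.03737004  0.11871429] [-2.72631902e+00 -1.55833357e+00  1.63368539e-03] 1.6 [-0.08490954 -0.50577124  0.97883325]
[456.7  75.4] 14147 [ 7.733e-01 -7.000e-04] [ 0.7731 -0.0039] [ 64. 106.] 23.9
[318.6 205.9] 3823 [ 0.6408 -0.0338] [ 0.6399 -0.0352] [72. 35.] 56.9
```

Emit:
arm_command(deltas=[0,0,-0.02,0.002,0.003,-0.04,91,0,0,-0.02,0.002,0.003,-0.08,91,0,0,-0.02,0.002,0.003,-0.096,91,0,0,-0.02,0.002,0.003,-0.096,60,0,0,-0.02,0.002,0.003,-0.096,20,0,0,-0.02,0.002,0.003,-0.096,20,0,0,-0.02,0.002,0.003,-0.096,20,0,0,-0.02,0.002,0.003,-0.096,20,0,0,-0.02,0.002,0.003,-0.096,20,0,0,-0.02,0.002,0.003,-0.096,20,0,0,-0.02,0.002,0.003,-0.096,20], force=20)

```text
clock: 2.75
position: [0.6397, -0.0364, 0.0239]
ee_rot: [2.754, 1.511, 0.0]
force: [-0.4, 0.5, 0.9]
width: 0.395
gripper_force: 19.9
```

Emit:
arm_command(deltas=[0,0,0,0,0,0.05,20,0,0,0,0,0,0.1,20,0,0,0,0,0,0.15,20,0,0,0,-0.01,0.014,0.19,20,0,0,0,-0.184,0.259,0.2,20,0,0,0,-0.184,0.259,0.2,20,0,0,0,-0.184,0.259,0.2,20,0,0,0,-0.184,0.259,0.2,20,0,0,0,-0.184,0.259,0.2,20,0,0,0,-0.184,0.259,0.2,20,0,0,0,-0.184,0.259,0.2,20,0,0,0,-0.184,0.259,0.2,20,0,0,0,-0.184,0.259,0.2,20])

```text
clock: 4.05
position: [0.4562, 0.2216, 0.2236]
ee_rot: [2.754, 1.509, -0.0]
force: [-0.0, -0.8, -1.3]
width: 0.394
gripper_force: 19.9
```

Run:
```python
from h import *
s=sensors.observe();c=optics.calibration('wrist');im=optics.get_image('wrist');cv2.imwrite('pics/w2.png',im)
print(s['position'],s['ee_rot'],s['clock'],s['width'])
print(rim(im,c,(.4556,.223)))
```

```text
[0.456171   0.22156784 0.22359544] [ 2.75442522e+00  1.50940075e+00 -4.21809853e-04] 4.05 0.3935896417207463
(array([0.45410956, 0.22493535]), np.float64(0.07092991397628931), np.float64(-14.205038116979601), array([ 21, 190, 187, 184, 195, 193, 190, 236, 191, 196, 195, 187, 197,
       194, 166, 185, 219, 182, 177, 173, 179, 187, 184, 183, 178, 174,
       170, 173, 344, 147,   0,   0,   0,   0,   0,   0]))
```

View pics/w2.png

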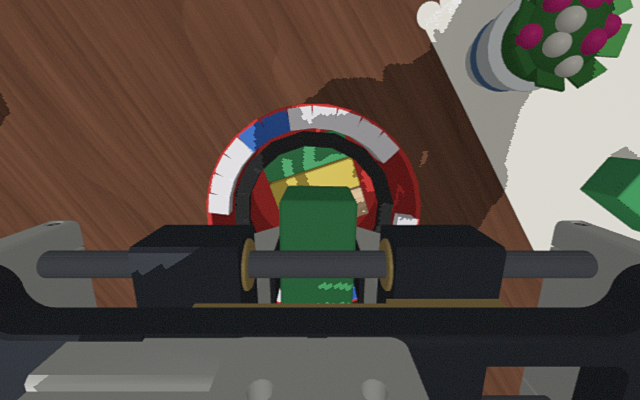

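The wrist view shows the green block between the fingers at (318,240), over the tub mouth, whose rim arc is centred near (315,205). I'll lower it and release.

Emit:
arm_command(deltas=[0,0,0,0,0.001,-0.04,20,0,0,0,0,0.001,-0.08,20,0,0,0,0,0.001,-0.09,20,0,0,0,0,0.001,-0.09,20,0,0,0,0,0.001,-0.09,48,0,0,0,0,0.001,-0.09,48,0,0,0,0,0.001,-0.09,48,0,0,0,0,0.001,-0.09,48,0,0,0,0,0.001,-0.05,48,0,0,0,0,0.001,0,48,0,0,0,-0.09,-0.04,0.06,48,0,0,0,-0.09,-0.04,0.06,48,0,0,0,-0.09,-0.04,0.06,48,0,0,0,-0.09,-0.04,0.06,48])

```text
clock: 5.5
position: [0.3647, 0.1823, 0.2858]
ee_rot: [2.753, 1.511, 0.006]
force: [0.6, 0.7, -0.3]
width: 0.521
gripper_force: 0.0
```

Run:
```python
from h import *
s=sensors.observe();c=optics.calibration('wrist');im=optics.get_image('wrist');cv2.imwrite('pics/w3.png',im)
print(s['position'],s['ee_rot'],s['clock'],s['width'])
print(rim(im,c,(.4556,.223)))
```

```text
[0.36470719 0.18231468 0.28576991] [2.75277359 1.51113382 0.00585988] 5.5 0.5206102364036684
(array([0.45305182, 0.2232113 ]), np.float64(0.0713196429190025), np.float64(-20.203596301430935), array([  3, 232, 284, 292, 306, 303, 308, 303, 302, 308, 311, 307, 299,
       299, 253, 256, 241, 239, 250, 232, 265, 278, 259, 269, 254, 264,
       253, 253, 255,  58,   0,   0,   0,   0,   0,   0]))
```

View pics/w3.png

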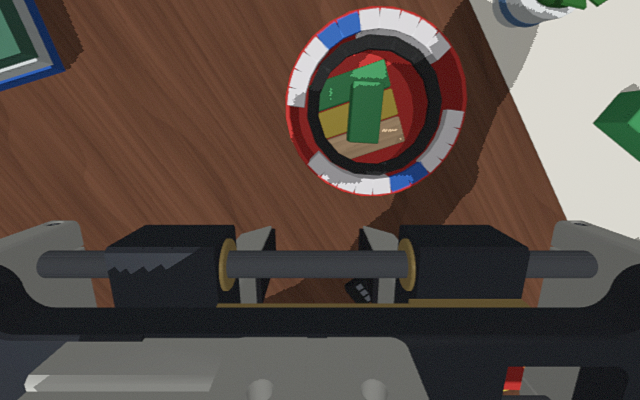

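The block is inside the tub, seen through the mouth at (368,112). The rim is centred at (377,100). Now to the lid.

Emit:
arm_command(deltas=[0,0,0.98,0.09,-0.449,-0.113,70,0,0,0.98,0.09,-0.449,-0.113,70,0,0,0.98,0.09,-0.449,-0.113,70,0,0,0.98,0.09,-0.449,-0.113,70,0,0,0.98,0.09,-0.449,-0.113,70,0,0,0.98,0.09,-0.449,-0.113,70,0,0,0.98,0.09,-0.449,-0.113,70,0,0,0.98,0.09,-0.449,-0.113,70,0,0,0.98,0.09,-0.449,-0.113,70,0,0,0.98,0.09,-0.449,-0.113,70,0,0,0.98,0.09,-0.449,-0.113,70,0,0,0.98,0.09,-0.449,-0.113,70,0,0,0.98,0.09,-0.449,-0.113,70])

```text
clock: 6.85
position: [0.4555, -0.2679, 0.1688]
ee_rot: [-0.927, -2.999, -0.001]
force: [0.7, 0.2, 0.1]
width: 0.764
gripper_force: 0.0
```

Run:
```python
from h import *
s=sensors.observe();c=optics.calibration('wrist');im=optics.get_image('wrist');cv2.imwrite('pics/w4.png',im)
m=R.from_rotvec(s['ee_rot']).as_matrix()
print(s['position'],'yaw x',np.degrees(np.arctan2(m[1,0],m[0,0])),s['clock'],s['width'],s['joints'])
for nm,h0,h1,z in(('green',45,80,.008),('yellow',15,33,.008),('red',0,8,.053)):
    for b in blobs(mask(im,h0,h1),300):
        r=rect(c,b[2],z);print(nm,b[0].round(1),b[1],r[0].round(4),r[1].round(0),round(r[2],1))
```

```text
[ 0.45552033 -0.26786064  0.16884535] yaw x 145.66196678076747 6.85 0.7640008432402641 [ 0.55115176  0.3702659  -0.15713245  1.8914124   0.07272163  0.88780419
  1.32991354]
yellow [318.5 187.6] 6971 [ 0.4515 -0.2646] [123. 121.] 58.3
red [318.1 193.5] 1190 [ 0.4499 -0.2635] [15. 65.] 56.1
```

View pics/w4.png

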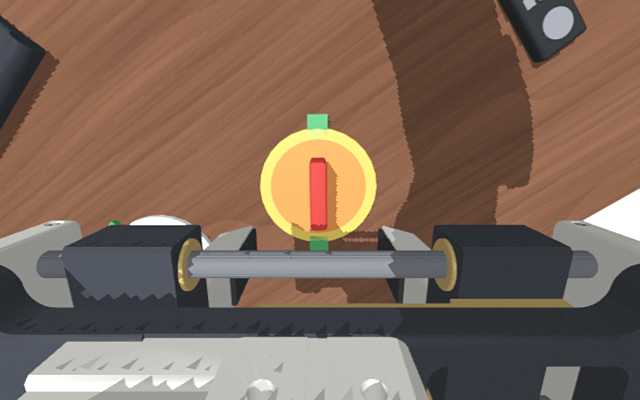

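The view shows the yellow lid at (318,186) with its red bar along the tool's x axis, and no obstruction. I'll grasp and lift it.

Emit:
arm_command(deltas=[0,0,0.005,-0.002,0,-0.05,60,0,0,0.005,-0.002,0,-0.1,60,0,0,0.005,-0.002,0,-0.13,60,0,0,0.005,-0.002,0,-0.135,60,0,0,0.005,-0.002,0,-0.135,60,0,0,0.005,-0.002,0,-0.135,5,0,0,0.005,-0.002,0,-0.135,5,0,0,0.005,-0.002,0,-0.135,5,0,0,0.005,-0.002,0,-0.135,5,0,0,0.005,-0.002,0,-0.135,5,0,0,0.005,-0.002,0,-0.135,5,0,0,0.005,-0.002,0,-0.135,5,0,0,0.005,-0.002,0,-0.135,5], force=40)

```text
clock: 8.2
position: [0.4537, -0.2664, 0.0359]
ee_rot: [0.914, 3.005, 0.0]
force: [-0.9, 0.3, 5.0]
width: 0.17
gripper_force: 40.0
```

Run:
```python
from h import *
s=sensors.observe();print(s['position'],s['force'])
for n in('top','scene'):
    c=optics.calibration(n);im=optics.get_image(n);cv2.imwrite(f'pics/{n}1.png',im)
    for b in blobs(mask(im,18,33),150):
        r=rect(c,b[2],.008)
        if abs(r[0][1]+.265)<.05 and r[0][0]<.6:print(n,b[0].round(1),b[1],r[0].round(4),r[1].round(0))
```

```text
[ 0.45372136 -0.26643917  0.03593795] [-0.87576853  0.2884173   4.96738471]
top [366.1 238.6] 165 [ 0.4206 -0.2226] [86. 34.]
scene [270.6 178.9] 408 [ 0.4743 -0.2674] [127.  92.]
```

Emit:
arm_command(deltas=[0,0,0,0,0,0.05,5,0,0,0,0,0,0.1,5,0,0,0,0,0,0.15,5,0,0,0.224,0.001,0.489,0.195,5,0,0,0.224,0.001,0.489,0.195,5,0,0,0.224,0.001,0.489,0.195,5,0,0,0.224,0.001,0.489,0.195,5,0,0,0.224,0.001,0.489,0.195,5,0,0,0.224,0.001,0.489,0.195,5,0,0,0.224,0.001,0.489,0.195,5,0,0,0.224,0.001,0.489,0.195,5,0,0,0.224,0.001,0.489,0.195,5,0,0,0.224,0.001,0.489,0.195,5,0,0,0.224,0.001,0.489,0.195,5,0,0,0.224,0.001,0.489,0.195,5,0,0,0.224,0.001,0.489,0.195,5])

```text
clock: 9.9
position: [0.4545, 0.2211, 0.2302]
ee_rot: [-0.376, -3.118, 0.002]
force: [0.4, -0.9, -0.7]
width: 0.174
gripper_force: 40.0
```

Run:
```python
from h import *
s=sensors.observe();m=R.from_rotvec(s['ee_rot']).as_matrix()
print(s['position'],s['force'],s['clock'],s['width'],'yaw',np.degrees(np.arctan2(m[1,0],m[0,0])))
ims=[]
for n in('top','scene','wrist'):
    c=optics.calibration(n);im=optics.get_image(n);cv2.imwrite(f'pics/{n}2.png',im)
    z=s['position'][2]-.027
    for b in blobs(mask(im,15,33),150):
        r=rect(c,b[2],z); print(n,b[0].round(1),b[1],r[0].round(4),r[1].round(0))
    u=cv2.projectPoints(np.array([.455,.223,.17]),c['rvec'],c['tvec'],c['camera_matrix'],None)[0].ravel().astype(int)
    q=40 if n!='wrist' else 100
    x0,y0=max(u[0]-q,0),max(u[1]-q,0);ims.append(cv2.resize(im[y0:y0+2*q,x0:x0+2*q],(266,266),interpolation=cv2.INTER_CUBIC))
cv2.imwrite('pics/crop2.png',np.hstack(ims))
```

```text
[0.45452475 0.22113057 0.2301508 ] [ 0.40712348 -0.93829674 -0.68741054] 9.9 0.17388355889633017 yaw 166.25000430842147
top [29.3 92.2] 4790 [0.7664 0.4954] [448. 569.]
top [237.9   2.7] 537 [1.0379 0.1049] [321.  16.]
top [413.8   1.6] 354 [ 1.0345 -0.3421] [324.  10.]
top [606.1  91.4] 8029 [ 0.7859 -0.8155] [186. 495.]
top [365.9 145.1] 506 [ 0.6694 -0.2091] [67. 48.]
top [599.3 247.2] 2063 [ 0.4062 -0.7809] [ 95. 235.]
top [201.  217.6] 367 [0.4948 0.2072] [102.  36.]
top [ 12.3 274.1] 1212 [0.3626 0.6698] [207.  62.]
top [610.1 350.3] 3118 [ 0.166 -0.802] [140. 256.]
top [ 12.7 357. ] 978 [0.1558 0.6685] [195.  59.]
scene [100.   62.7] 9378 [ 0.3621 -0.7961] [434. 561.]
scene [165.1  19.5] 1140 [ 0.1538 -0.6797] [256.  83.]
scene [ 66.7 175.4] 2834 [ 0.7187 -0.6364] [108. 249.]
scene [468.7 169.2] 1249 [0.4705 0.2159] [126. 124.]
scene [594.1 202.1] 306 [0.4833 0.4908] [79. 70.]
scene [430.2 212.2] 287 [0.6061 0.146 ] [66. 32.]
scene [ 16.3 250.8] 2376 [ 0.9048 -0.6131] [282.  97.]
scene [459.9 225.7] 294 [0.6231 0.2129] [31. 66.]
scene [257.4 242.3] 648 [ 0.7712 -0.1801] [64. 45.]
wrist [316.3 182.2] 10668 [0.4207 0.2285] [119.  55.]
wrist [357.6 303. ] 170 [0.5031 0.2333] [29.  5.]
wrist [421.1 302.9] 342 [0.5139 0.2774] [55.  5.]
wrist [249.6 305. ] 200 [0.4888 0.167 ] [55.  1.]
```

View pics/crop2.png

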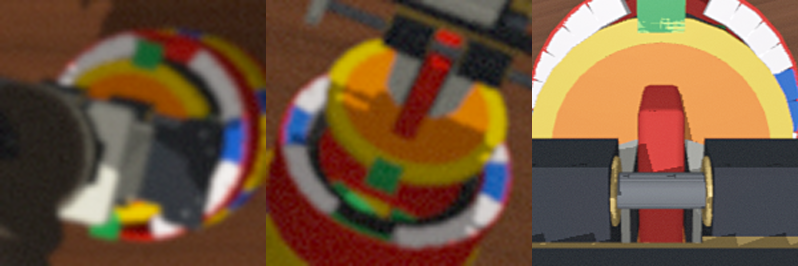

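In the crops, the lid is held over the tub. The +x tab is at top-crop (148,52) and scene-crop (385,177). The −x tab is at top-crop (105,228) and wrist-crop (662,12). The scene-only estimate looks shifted, so I'll triangulate the tabs.

Run:
```python
from h import *
s=sensors.observe();pos=s['position']
exp={'a':pos+[.066,-.0165,-.031],'b':pos+[-.066,.0165,-.031]}
cal={n:optics.calibration(n) for n in('top','scene','wrist')}
def P(c): return c['camera_matrix']@np.c_[cv2.Rodrigues(c['rvec'])[0],c['tvec']]
px={}
for n,ks in(('top','ab'),('scene','a'),('wrist','b')):
    im=cv2.imread(f'pics/{n}2.png');B=blobs(mask(im,45,85,90,40),12)
    for k in ks:
        c=cal[n];u=cv2.projectPoints(exp[k],c['rvec'],c['tvec'],c['camera_matrix'],None)[0].ravel()
        b=min(B,key=lambda b:np.hypot(*(b[0]-u)));px[n,k]=b[0];print(n,k,'exp',u.round(1),'got',b[0].round(1),b[1])
T={}
for k,n in(('a','scene'),('b','wrist')):
    X=cv2.triangulatePoints(P(cal['top']),P(cal[n]),px['top',k],px[n,k])[:,0];T[k]=X[:3]/X[3];print(k,T[k].round(4),'rel tcp',(T[k]-pos).round(4))
d=T['a']-T['b'];print('mid',(T['a']+T['b'])/2,'len',np.linalg.norm(d),'ang',np.degrees(np.arctan2(d[1],d[0])))
for z in(.195,.199,.203):
    print(z,ray(cal['top'],[px['top','a'],px['top','b']],z)[:,:2].round(4),ray(cal['scene'],px['scene','a'],z)[0,:2].round(4),ray(cal['wrist'],px['wrist','b'],z)[0,:2].round(4))
```

```text
top a exp [201.3 206.7] got [200.9 208.1] 51
top b exp [188.1 260. ] got [188.6 260.5] 42
scene a exp [460.3 186.7] got [461.2 185.4] 62
wrist b exp [317.7 123.3] got [316.4 125.2] 1213
a [0.5173 0.2058 0.2001] rel tcp [ 0.0625 -0.0153 -0.0304]
b [0.3884 0.2362 0.1999] rel tcp [-0.0664  0.0151 -0.0306]
mid [0.45286922 0.22100116 0.19999544] len 0.13240475941050675 ang -13.274085625613097
0.195 [[0.5174 0.2069]
 [0.3873 0.2376]] [0.5131 0.2073] [0.3896 0.2366]
0.199 [[0.5173 0.2058]
 [0.3877 0.2363]] [0.5163 0.2064] [0.3896 0.2366]
0.203 [[0.5173 0.2046]
 [0.3882 0.235 ]] [0.5196 0.2054] [0.3896 0.2366]
```

Run:
```python
from h import *
s=sensors.observe();w=optics.calibration('wrist');T=R.from_rotvec(s['ee_rot']);Rm=cv2.Rodrigues(w['rvec'])[0]
cp=T.inv().apply(-Rm.T@w['tvec']-s['position']);Rt=Rm@T.as_matrix()  # cam<-tool
def wc(p,rv):
    t=R.from_rotvec(rv);M=Rt@t.as_matrix().T;c=dict(w);c['rvec']=cv2.Rodrigues(M)[0];c['tvec']=-M@(np.array(p)+t.apply(cp));return c
c3=wc([0.36470719,0.18231468,0.28576991],[2.75277359,1.51113382,0.00585988])
for f,c in(('top0',optics.calibration('top')),('scene0',optics.calibration('scene')),('w3',c3),('wrist2',w)):
    im=cv2.imread(f'pics/{f}.png');im=cv2.resize(im,None,fx=3,fy=3,interpolation=cv2.INTER_LINEAR)
    H=cv2.cvtColor(im,cv2.COLOR_BGR2HSV)
    m=cv2.inRange(H,(0,0,90),(179,80,255))|cv2.inRange(H,(100,120,60),(130,255,255))
    p=(np.argwhere(m)[:,::-1]-1)/3.; W=ray(c,p,.15)[:,:2];ctr=np.array([.455,.223])
    for k in range(6):
        d=W-ctr;r=np.hypot(*d.T);a=(np.degrees(np.arctan2(d[:,1],d[:,0]))//4).astype(int)
        ok=(r>.066)&(r<.086);q=np.array([W[ok&(a==i)][r[ok&(a==i)].argmax()] for i in np.unique(a[ok]) if (ok&(a==i)).sum()>5])
        for j in range(4):
            x=np.linalg.lstsq(np.c_[2*q,np.ones(len(q))],(q**2).sum(1),rcond=None)[0];e=np.abs(np.hypot(*(q-x[:2]).T)-np.sqrt(x[2]+x[:2]@x[:2]))
            q=q[e<max(.0015,np.median(e)*2)]
        ctr=x[:2]
    print(f,ctr.round(4),np.sqrt(x[2]+ctr@ctr).round(4),len(q),e.mean().round(4))
```

```text
top0 [0.4559 0.2228] 0.0803 59 0.0004
scene0 [0.4541 0.2233] 0.0807 56 0.0004
w3 [0.4541 0.2239] 0.0797 72 0.0003
wrist2 [0.4532 0.223 ] 0.0793 39 0.0003
```

Emit:
arm_command(deltas=[0,0,0,0.0015,0.002,-0.02,5,0,0,0,0.0015,0.002,-0.038,5,0,0,0,0.0015,0.002,-0.043,5,0,0,0,0.0015,0.002,-0.046,5,0,0,0,0.0015,0.002,-0.049,5,0,0,0,0.0015,0.002,-0.052,5,0,0,0,0.0015,0.002,-0.052,5,0,0,0,0.0015,0.002,-0.052,5])

```text
clock: 10.85
position: [0.4562, 0.2247, 0.179]
ee_rot: [0.374, 3.119, 0.0]
force: [0.3, -0.2, -2.0]
width: 0.17
gripper_force: 40.0
```

Emit:
arm_command(deltas=[0,0,0,0,-0.0015,-0.001,5,0,0,0,0,-0.0015,-0.003,5,0,0,0,0,-0.0015,-0.005,5,0,0,0,0,-0.0015,-0.005,5,0,0,0,0,-0.0015,-0.005,5])

```text
clock: 11.35
position: [0.4563, 0.223, 0.1739]
ee_rot: [0.374, 3.119, -0.0]
force: [-0.1, -2.1, 1.9]
width: 0.172
gripper_force: 40.0
```

Run:
```python
from h import *
s=sensors.observe();print(s['position'],s['force'],s['ft_torque'],s['clock'],s['joints'][6])
ims=[]
for n in('top','scene','wrist'):
    c=optics.calibration(n);im=optics.get_image(n)
    u=cv2.projectPoints(np.array([.455,.223,.15]),c['rvec'],c['tvec'],c['camera_matrix'],None)[0].ravel().astype(int)
    q=40 if n!='wrist' else 120
    x0,y0=max(u[0]-q,0),max(u[1]-q,0);ims.append(cv2.resize(im[y0:y0+2*q,x0:x0+2*q],(266,266),interpolation=cv2.INTER_CUBIC))
cv2.imwrite('pics/crop3.png',np.hstack(ims))
```

```text
[0.45630151 0.22298035 0.17386297] [-0.06387337 -2.06931115  1.86830073] [-0.23900555 -0.23424798 -0.05543414] 11.35 0.5643907166823848
```

View pics/crop3.png

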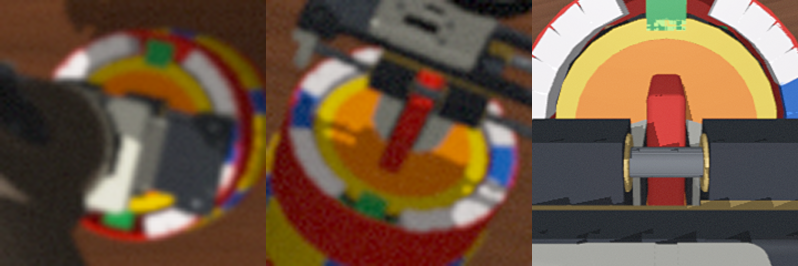

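The lid sits in the mouth. Its tab at wrist-crop (668,12) is between the lips, and its tab at scene-crop (370,203) is in the other gap. I'll push down and turn clockwise.

Emit:
arm_command(deltas=[0,0,0,0,0,-0.003,5,0,0,0,0,0,-0.006,5,0,0,0,0,0,-0.009,5,0,0,0,0,0,-0.009,5,0,0,0,0,0,-0.009,5])

```text
clock: 12.0
position: [0.4563, 0.2231, 0.1648]
ee_rot: [0.374, 3.119, 0.0]
force: [1.2, -2.5, 5.4]
width: 0.167
gripper_force: 40.0
```

Emit:
arm_command(deltas=[0,0,-0.06,0,0,0,5,0,0,-0.12,0,0,0,5,0,0,-0.18,0,0,0,5,0,0,-0.24,0,0,0,5,0,0,-0.3,0,0,0,5,0,0,-0.3,0,0,0,5])

```text
clock: 12.6
position: [0.4561, 0.2239, 0.165]
ee_rot: [1.096, 2.944, 0.002]
force: [0.1, 1.1, 4.9]
width: 0.173
gripper_force: 40.0
```

Run:
```python
from h import *
s=sensors.observe();m=R.from_rotvec(s['ee_rot']).as_matrix();print(s['position'],s['force'],s['ft_torque'],np.degrees(np.arctan2(m[1,0],m[0,0])),s['width'])
```

```text
[0.45606336 0.22390994 0.16496944] [0.05907152 1.06753429 4.90854726] [-0.02787017 -0.10193502 -0.19244777] 139.1684338842638 0.17304407724500154
```

Turning smoothly. I'll continue to about 80°.

Emit:
arm_command(deltas=[0,0,-0.06,0,0,0,5,0,0,-0.12,0,0,0,5,0,0,-0.18,0,0,0,5,0,0,-0.24,0,0,0,5,0,0,-0.3,0,0,0,5,0,0,-0.36,0,0,0,5,0,0,-0.42,0,0,0,5,0,0,-0.48,0,0,0,5,0,0,-0.54,0,0,0,5,0,0,-0.59,0,0,0,5,0,0,-0.59,0,0,0,5])

```text
clock: 13.7
position: [0.4556, 0.2234, 0.1647]
ee_rot: [-2.296, -2.144, 0.001]
force: [-2.0, -1.3, 5.9]
width: 0.17
gripper_force: 40.0
```

Run:
```python
from h import *
s=sensors.observe();m=R.from_rotvec(s['ee_rot']).as_matrix();print(s['position'],s['force'],s['ft_torque'],np.degrees(np.arctan2(m[1,0],m[0,0])),s['width'])
```

```text
[0.45557384 0.22337656 0.16468587] [-1.97177607 -1.32245867  5.85242799] [-0.30835057  0.14791143 -0.21061379] 86.09236460129083 0.17031388588620497
```

Emit:
arm_command(deltas=[0,0,-0.025,0,0,0,5,0,0,-0.05,0,0,0,5,0,0,-0.05,0,0,0,5])

```text
clock: 14.0
position: [0.4555, 0.2233, 0.1646]
ee_rot: [-2.376, -2.055, 0.001]
force: [-2.3, -2.2, 6.1]
width: 0.173
gripper_force: 40.0
```

Run:
```python
from h import *
s=sensors.observe();m=R.from_rotvec(s['ee_rot']).as_matrix();print(s['position'],s['force'],s['ft_torque'],np.degrees(np.arctan2(m[1,0],m[0,0])),s['width'])
```

```text
[0.45548056 0.22327873 0.16462602] [-2.34295806 -2.15879754  6.14136506] [-0.3607709   0.19968529  0.03116492] 81.69314991759077 0.17312468258255226
```

Emit:
arm_command(deltas=[0,0,-0.015,0,0,0,5,0,0,-0.035,0,0,0,5,0,0,-0.035,0,0,0,5])

```text
clock: 14.3
position: [0.4543, 0.2236, 0.1645]
ee_rot: [-2.429, -1.991, 0.004]
force: [-5.8, -1.9, 8.2]
width: 0.175
gripper_force: 40.7
```

Run:
```python
from h import *
s=sensors.observe();m=R.from_rotvec(s['ee_rot']).as_matrix();print(s['position'],s['force'],s['ft_torque'],np.degrees(np.arctan2(m[1,0],m[0,0])),s['width'])
```

```text
[0.45429586 0.22363541 0.16446765] [-5.83904092 -1.93881986  8.23188954] [-0.2168393   1.03434343  0.93275262] 78.6865009365328 0.17518321509220994
```

The stop is felt: the moment jumped to 0.9 N m. I'll ease off slightly, let the lid rise, and release.

Emit:
arm_command(deltas=[0,0,0.02,0,0,0,5,0,0,0.02,0,0,0.004,5,0,0,0.02,0,0,0.007,5,0,0,0.02,0,0,0.007,5,0,0,0.02,0,0,0.007,50,0,0,0.02,0,0,0.007,50,0,0,0.02,0,0,0.007,50,0,0,0.02,0,0,0.007,50,0,0,0.02,0,0,0.007,50,0,0,0.02,0,0,0.05,50,0,0,0.02,0,0,0.1,50,0,0,0.02,-0.12,-0.15,0.15,50,0,0,0.02,-0.12,-0.15,0.15,50,0,0,0.02,-0.12,-0.15,0.15,50,0,0,0.02,-0.12,-0.15,0.15,50,0,0,0.02,-0.12,-0.15,0.15,50])

```text
clock: 15.9
position: [0.3336, 0.0693, 0.3161]
ee_rot: [2.404, 2.021, 0.002]
force: [1.3, 0.9, -0.1]
width: 0.546
gripper_force: 0.0
```

Run:
```python
from h import *
s=sensors.observe();print(s['position'],s['force'],s['clock'])
ims=[]
cal={};B={}
for n in('top','scene'):
    c=cal[n]=optics.calibration(n);im=optics.get_image(n)
    for b in blobs(mask(im,45,85,90,40),12):
        w=ray(c,b[0],.146)[0,:2]
        if np.hypot(*(w-[.455,.223]))<.085:print(n,b[0].round(1),b[1],w.round(4),np.degrees(np.arctan2(*(w-[.455,.223])[::-1])))
    u=cv2.projectPoints(np.array([.455,.223,.15]),c['rvec'],c['tvec'],c['camera_matrix'],None)[0].ravel().astype(int)
    q=42;ims.append(cv2.resize(im[u[1]-q:u[1]+q,u[0]-q:u[0]+q],(400,400),interpolation=cv2.INTER_CUBIC))
cv2.imwrite('pics/crop4.png',np.hstack(ims))
```

```text
[0.33357156 0.06926483 0.31608099] [ 1.29792477  0.90426864 -0.0854062 ] 15.9
top [222.4 235. ] 20 [0.4471 0.1647] -97.68004747032005
scene [439.7 171.7] 22 [0.4466 0.1649] -98.18803466770655
```

View pics/crop4.png

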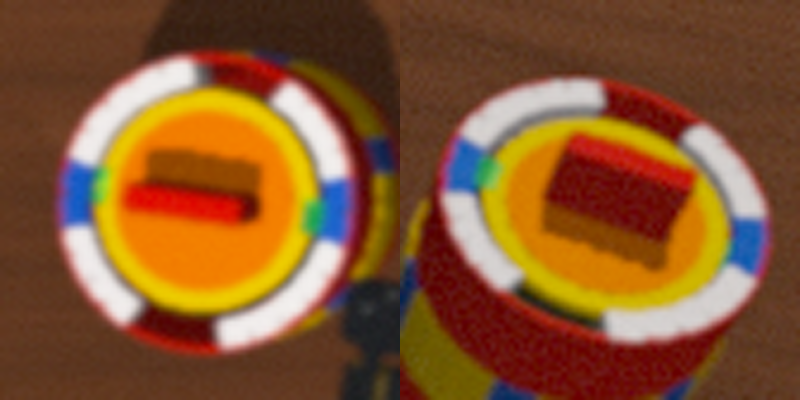

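The lid is level, with both green tabs under the blue pockets at top-crop (100,185) and (313,217). That is about 84° clockwise from the gaps. The gripper is clear, so I'm handing in.

```bash
python3 -c "
from cell import arm
print(arm.sign_off())"
```

```text
the job is handed in; nothing more can be done
None
```

The small green block is in the tub and the lid is on, turned clockwise to its stop with both tabs under the blue pockets; the job was handed in at about 16 s, with the remote, flower pot and card box never touched.

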